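# Refit and lock the filter cover of the reading-room air cleaner

### The arm

A 6-joint arm with a two-finger parallel gripper is mounted at the origin on the work surface. World frame = base frame: x ahead of the robot, y to its left, z up, the work surface at z = 0. Lengths are in mm, angles in rad, forces in N, time in s.
With the tool pointing down it reaches from about 325 to 775 mm from the base axis. Payload 9.3 kg.
Tool frame: the origin (TCP) lies where the fingers leave the gripper's body, on its centre line; the fingertips stand 73 mm ahead of it and the grasp point (between the pads) lies 54 mm ahead of it; z points along the fingers, y is the line along which they close (so a half turn about z gives the same grasp; the last joint's range is limited). The gripper opens to 85 mm and grips with 20 to 120 N. Pads are 22 mm wide; open, the fingers measure 114 mm over their backs; the gripper's body (76 mm by 85 mm) begins 54 mm behind the grasp point. The pads swing forward as they close: fully open they stand 13 mm farther back than shut.
Start: joints at [1.135, 0.259, 0.021, 1.334, 0, 1.418], TCP at [153.476, 528.15, 303.879] pointing down, gripper open.
Joint ranges: [-3.04, 3.04], [-0.91, 1.82], [-1.04, 1.36], [-1.92, 1.95], [-1.52, 1.45], [-3.14, 3.14]. Speed limits (rad/s): [2.22, 2.22, 2.79, 3.14, 3.14, 3.14].

### API

Orientations are given as a 3x3 rotation matrix whose columns are the frame's x, y, z axes.
In Python, from workcell import state, get_image, sign_off gives the robot as it stands. The module is installed in compiled form; this text tells all that it offers.
- The arm moves only by the tool play_rows, never from a script. Its argument "series" is one flat list of numbers, 7 for each row, row after row: the shift along the tool's x, y, z in m, then the turn, a rotation vector about the tool's x, y, z in degrees, then the opening, from -1 (shut) to 1 (fully open), so that 0 is half open. A call has 1 to 8 rows; each row is the pose to reach, as a shift and turn from the pose commanded when the call began, along the tool's axes at that moment; what a row does not reach only later rows make up. A row lasts 1/12 s, in which the tool goes at most 41.7 mm and 7.16 degrees, less where a joint would pass 70% of its speed; a pose out of reach is approached as far as the arm can. A call with a gripper value outside its range is refused whole. The fingers move at their own pace and stop on an object; "force" is the grip in N (left out, the last holds). Time passes only in rows, so rows that repeat a pose let the fingers close. It gives the time, the measured TCP pose, the force, the opening and the grip force at its end, in the units of the state.
- state(): the state, without advancing time (a new reading comes with each control period).
- get_image(name): name is "scene" or "top"; returns a dict with "pixels" (420x560x3 uint8, blue, green, red), "z_map" (420x560 float32, mm along the optical axis (not along the pixel's ray), 0 where there is no reading), "vertical_fov" (degrees; the focal length in pixels is half the picture's height over the tangent of half this angle, whatever the lens; pixels are square), "cx", "cy" (the principal point, pixels), "D" ([k1, k2, p1, p2, k3] as OpenCV has them; the pictures are not rectified), "rvec" (rotation vector, rad) and "tvec" (3), from world to camera coordinates, as OpenCV has them. Camera axes: x right, y down, z forward; pixel columns grow to the right and rows downward; lengths in mm; the calibration is good to about 2 mm. A picture is of the moment at which its call begins.
- sign_off(): hands the job in; it is judged then, once.
The state is a dict: "time_s": time; "qpos": joint angles; "qd": joint speeds; "joint_efforts": joint torques, N m; "tool_pos": TCP position; "tool_rot": TCP orientation; "force": force on the tool from outside, world axes, zero at the start; "wrist_torque": the same for the moment, N m; "width": finger opening in mm; "gripper_force": force on a finger pad.
Only numpy, scipy, OpenCV 4.12 (cv2) and the standard library are available. Lean on these libraries where they do the work, as an engineer would, in place of code of your own. Each camera call takes 0.05 s, during which the arm holds its last target. There are 200 camera calls.

### The job

The new filter is in the air cleaner: put its cover back on and lock it. Lift the cover by its handle and lower it so that its skirt drops into the open filter bay and the plate lies flat on the top; then, one after the other, press each of the two wing heads down against its spring and turn it a quarter turn clockwise, and let it rise into its catch; never force a head round that is not pressed down. Leave the glue bottle, the books and the bundle of paper tubes where they are, and let go of everything at the end.

Things in the scene. Friction and masses are not known exactly. Their poses are not given: they have to be found in the camera images.
- bay (a point): Air cleaner: fixed white plastic box on the table, 200 mm (x) x 260 mm (y) in plan, 130 mm high, with an open filter bay in the middle of its flat top: 123 mm (x) x 103 mm (y), white pleated filter 30 mm down. The point is the centre of the bay's mouth, level with the top; z up. At 74 mm either side along y a slot, 40 mm long (x) and 13 mm wide, is cut through the top.
- cover_grip (a point): Centre of the bridge handle's bar on the loose filter cover (in all about 0.5 kg). The bar runs along the cover's x: 94 mm long, 16 mm wide, 14 mm high, 24 mm free beneath. The point is 31 mm above the plate's upper face and 57 mm above the skirt's foot, on which the cover stands on the table. With the cover on it lies 37 mm above bay, cover x along bay x (either way round).
- cover_plate (a point): Centre of the underside of the cover's grey louvred plate, 140 mm (x) x 200 mm (y) x 6 mm. Below it is the skirt, 20 mm deep, 117 mm (x) x 97 mm (y) outside at the plate, tapering in by 3 mm all round to its foot; it goes into the bay, and the plate then lies on the box's top. The two wing studs stand 74 mm either side along y.
- stud_a_grip (a point): Head of the stud at the cover's +y end: a black upright wing, 52 mm long (this frame's x), 12 mm thick (y), 30 mm high, on a round collar 40 mm across that turns with it. The point is on the stud's axis, 8 mm below the wing's top and 22 mm above the collar's top; unpressed, 46 mm above the plate's underside. The frame turns and sinks with the head; z up.
- stud_b_grip (a point): The same kind of wing head, on the stud at the cover's -y end.
- stud_a (a joint): Turn of stud a, rad: 0 = unlocked, wing along the cover's x; grows clockwise seen from above to its stop at 1.571, wing along the cover's y. Light friction (0.04 N m); it stays where it is left. Its 32 x 7 mm cross bar, parallel to the wing and 10 mm below the plate, stands in the box's slot once the cover is on, so the head cannot turn until pressed.
- stud_b (a joint): Turn of stud b, rad, as stud_a.
- stud_a_press (a joint): How far stud a is pressed down, m: 0 = popped up, 0.013 = stop. A spring pushes it up, 4 N at 0 and 10.5 N at the stop. With the cover on, the head turns freely once pressed beyond about 0.0085; let go after a full quarter turn it rises only to about 0.005, its bar caught in a groove under the top: then it cannot turn back.
- stud_b_press (a joint): How far stud b is pressed down, m, as stud_a_press.
- glue_center (a point): Bystander: white glue bottle with a red cap, 62 mm across and 178 mm high, standing; the point is half-way up.
- books_center (a point): Bystander: pile of two closed books lying flat, 205 x 145 mm, 44 mm high; the point is half-way up.
- tubes_center (a point): Bystander: banded bundle of rolled paper tubes lying flat, 270 mm long (its x), 36 mm wide, 22 mm high; the point is half-way up.
Things that resemble listed ones, but are neither listed nor needed, are in the scene too. Of the things shaped like the part that bears cover_grip, the grey one is meant.

How it is judged:
By the outcome, as a careful person would: the job done as asked, in the order asked, and still so for the second after the job is handed in, with the robot touching nothing.
It also fails if it takes over 70 s, if anything falls off the work surface, if the arm or the gripper's body presses on something with over 40 N, if the wrist force passes 120 N, or if a joint passes its speed limit or range.

## Working session

There is one attempt and no reset: what is moved stays moved. The work goes in short steps, Python scripts to look and compute and a tool call to move; the robot and the scene stay as the last step left them, time stands still between calls to the robot, and variables do not carry over. Pictures are saved under pics/ and viewed, at most 10 in all, crops included, and the job is handed in when it is done.

Besides the shell and the picture viewer there is one more tool, called as name(argument=value, ...), one argument or row to a line, values as JSON. play_rows: Moves the arm, as the interface text tells. Its arguments: {"type":"object","properties":{"series":{"type":"array"},"force":{"type":"number"}},"required":["series"]}

```bash
mkdir -p pics; cat > h.py <<'E'
import numpy as np, cv2
from workcell import state, get_image, sign_off
def cam(n):
    g=get_image(n); h,w=g['z_map'].shape
    f=h/2/np.tan(np.radians(g['vertical_fov'])/2)
    K=np.array([[f,0,g['cx']],[0,f,g['cy']],[0,0,1]]); D=np.array(g['D'],float)
    R=cv2.Rodrigues(np.array(g['rvec'],float))[0]; t=np.array(g['tvec'],float).ravel()
    v,u=np.mgrid[0:h,0:w]
    p=cv2.undistortPoints(np.stack([u,v],-1).reshape(-1,1,2).astype(float),K,D).reshape(h,w,2)
    z=g['z_map'][...,None]
    X=np.concatenate([p*z,z],-1); W=(X-t)@R
    W[g['z_map']<=0]=np.nan
    return g['pixels'],W,(K,D,R,t,g)
E
python3 - <<'E'
from h import *
for n in('scene','top'):
    p,W,c=cam(n); cv2.imwrite(f'pics/{n}0.png',p); np.savez(f'{n}0.npz',p=p,W=W)
    print(n,-c[2].T@c[3],c[0][0,0])
s=state(); print(s['tool_pos'],s['tool_rot'],s['width'],s['time_s'])
E
```

```text
scene [ 966.05278595  743.88630517 1457.86553598] 457.83191636582495
top [ 340.78481618   42.06285472 1450.91642524] 407.3801395918143
[153.43326802 528.01015763 303.31052096] [[-9.60265234e-01  2.79088547e-01 -5.13470093e-04]
 [ 2.79088954e-01  9.60264643e-01 -1.08181307e-03]
 [ 1.91145537e-04 -1.18213132e-03 -9.99999283e-01]] 85.47585221424288 0.1
```

View pics/scene0.png

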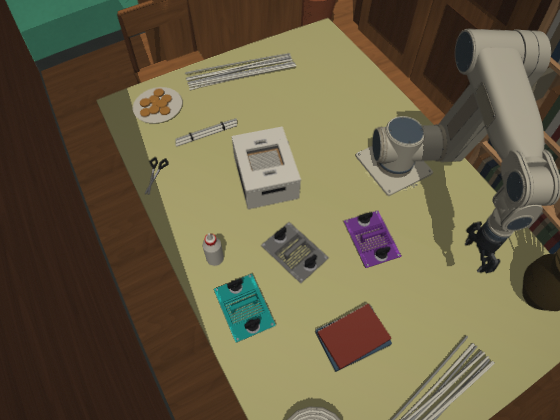

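View pics/top0.png

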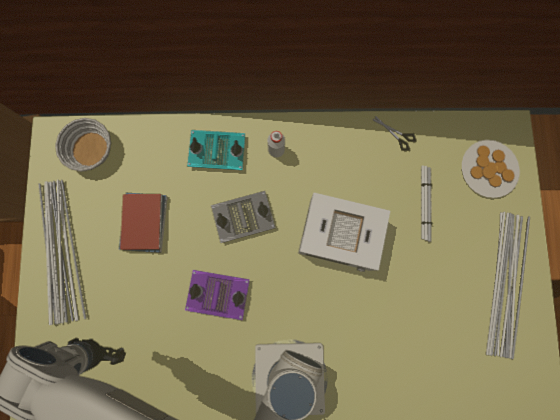

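The scene shows three covers: teal (top view 217,150), grey (243,217) and purple (218,294). The grey one fits the description. The box is at (346,232), the glue bottle at (276,143), the books at (142,222) and the tubes at (426,203). I'll confirm the cover in a crop and measure it.

```bash
python3 - <<'E'
from h import *
p,W,_=[*np.load('top0.npz').values(),0]
a=cv2.resize(p[180:255,200:290],None,fx=5,fy=5,interpolation=cv2.INTER_CUBIC)
s=np.load('scene0.npz'); q=s['p'];V=s['W']
b=cv2.resize(q[215:285,255:335],None,fx=5,fy=5,interpolation=cv2.INTER_CUBIC)
H=max(a.shape[0],b.shape[0]); im=np.zeros((H,790,3),np.uint8)
aa=cv2.resize(a,(400,int(400*a.shape[0]/a.shape[1])));bb=cv2.resize(b,(385,int(385*b.shape[0]/b.shape[1])))
im[:aa.shape[0],:400]=aa; im[:bb.shape[0],405:790]=bb; cv2.imwrite('pics/crop.png',im)
def rect(m,W):
    P=W[m][:,:2]; med=np.median(P,0); P=P[np.linalg.norm(P-med,axis=1)<180]
    return cv2.minAreaRect(P.astype(np.float32)),len(P)
for nm,w,(u0,u1,v0,v1) in (('top',W,(200,290,180,255)),('scene',V,(255,335,215,285))):
    m=np.zeros(w.shape[:2],bool); m[v0:v1,u0:u1]=1; Z=w[...,2]
    for lo,hi in((15,36),(44,64),(64,90)):
        k=m&(Z>lo)&(Z<hi); print(nm,lo,hi,rect(k,w),np.nanmedian(Z[k]))
    k=m&(Z>66)
    n,l=cv2.connectedComponents(k.astype(np.uint8))
    for i in range(1,n):
        if(l==i).sum()>5:
            P=w[l==i]; print('  wing',P.mean(0).round(1),P[:,2].max().round(1),len(P),cv2.minAreaRect(P[:,:2].astype(np.float32)))
for nm,w,(u0,u1,v0,v1) in (('top',W,(295,395,185,275)),('scene',V,(228,305,122,212))):
    m=np.zeros(w.shape[:2],bool); m[v0:v1,u0:u1]=1; Z=w[...,2]
    k=m&(Z>120)&(Z<140); r=rect(k,w); print(nm,'box',r,np.median(Z[k]))
    c=np.array(r[0][0]);d=np.linalg.norm(w[...,:2]-c,axis=-1)
    k=m&(Z>90)&(Z<112)&(d<95); print(' filt',rect(k,w),np.median(Z[k]))
E
```

```text
top 15 36 (((552.1283569335938, 153.6051788330078), (140.46278381347656, 200.30810546875), 14.51026439666748), 1628) 26.299857612905022
top 44 64 (((551.8626098632812, 153.4791259765625), (176.79937744140625, 91.39900970458984), 88.90579986572266), 136) 55.6045710800347
top 64 90 (((552.0084228515625, 153.40963745117188), (163.76495361328125, 87.35166931152344), 89.4768295288086), 191) 70.57132564468941
  wing [570.   82.1  73.3] 79.2 57 ((570.856689453125, 83.62933349609375), (49.192359924316406, 16.4871768951416), 15.335186004638672)
  wing [576.3 160.1  67.7] 70.6 12 ((574.6427001953125, 160.7532501220703), (6.980148792266846, 20.6025447845459), 89.41633605957031)
  wing [533.8 224.5  73.6] 83.2 58 ((533.672119140625, 223.92002868652344), (49.58740997314453, 15.835552215576172), 16.785675048828125)
  wing [521.7 144.8  68.2] 71.2 6 ((522.1830444335938, 145.2794647216797), (7.954769134521484, 7.23380708694458), 44.574005126953125)
scene 15 36 (((610.41552734375, 166.8329620361328), (256.78594970703125, 197.4589385986328), 13.77670669555664), 1433) 26.595964982466317
scene 44 64 (((
[... 800 characters left out ...]
0430603027344)
  wing [540.5 227.   73.5] 81.1 58 ((538.9575805664062, 226.65414428710938), (47.722530364990234, 16.33272933959961), 21.591754913330078)
top box (((483.8102722167969, -190.4393768310547), (262.1241149902344, 201.64259338378906), 75.40787506103516), 3636) 131.12387821364746
 filt (((484.7669677734375, -194.53480529785156), (163.43109130859375, 121.63482666015625), 75.16789245605469), 1146) 97.57866959908802
scene box (((487.57928466796875, -185.95411682128906), (272.3523254394531, 202.51617431640625), 75.63753509521484), 2446) 129.5976212156979
 filt (((484.75579833984375, -188.26699829101562), (116.88471984863281, 120.94779968261719), 75.3802261352539), 626) 98.34991128799174
```

View pics/crop.png

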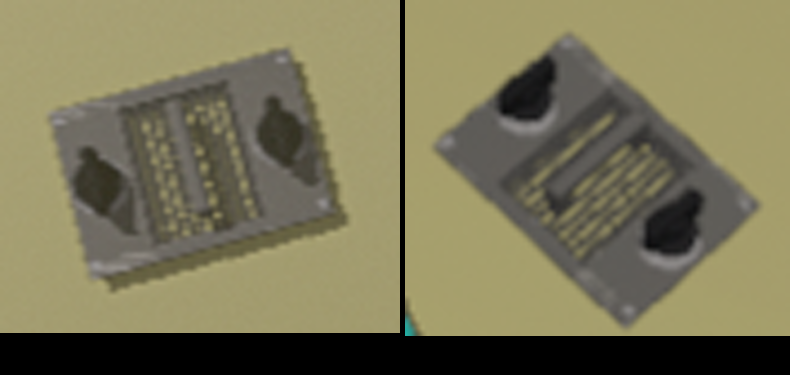

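The crop shows the grey plate with its bar handle and two black wings, all lying along cover x. That confirms the right part: the measured size is 140 x 200 mm and the plate top is at z = 26. The cover is at (552, 153.5) with yaw +14.6°. The box is at (484, -190.4) with yaw -14.6°.

```bash
cat >> h.py <<'E'
from scipy.spatial.transform import Rotation as Ro
def go(x,y,z,th):
    s=state(); R=np.array(s['tool_rot']); th=np.radians(th)
    Y=np.array([np.cos(th),np.sin(th),0]); Z=np.array([0,0,-1.]); T=np.c_[np.cross(Y,Z),Y,Z]
    d=R.T@(np.array([x,y,z])-s['tool_pos'])/1000
    print('shift',d.round(4),'rot',Ro.from_matrix(R.T@T).as_rotvec(degrees=True).round(2),'len',np.linalg.norm(d).round(3))
def st():
    s=state(); R=np.array(s['tool_rot'])
    print('t',round(s['time_s'],2),'pos',np.round(s['tool_pos'],1),'yawY',np.degrees(np.arctan2(R[1,1],R[0,1])).round(2),'tilt',R[:2,2].round(4),'F',np.round(s['force'],1),'w',round(s['width'],1),'g',round(s['gripper_force'],1),'q',np.round(s['qpos'],2))
E
python3 -c "
from h import *
go(552,153.5,190,104.6)"
```

```text
shift [-0.4873 -0.2483  0.1135] rot [-6.000e-02 -3.000e-02 -3.081e+01] len 0.559
```

play_rows(
  series=[-0.4873, -0.2483, 0.1135, -0.06, -0.03, -30.81, 0.1, -0.4873, -0.2483, 0.1135, -0.06, -0.03, -30.81, 0.1, -0.4873, -0.2483, 0.1135, -0.06, -0.03, -30.81, 0.1, -0.4873, -0.2483, 0.1135, -0.06, -0.03, -30.81, 0.1, -0.4873, -0.2483, 0.1135, -0.06, -0.03, -30.81, 0.1, -0.4873, -0.2483, 0.1135, -0.06, -0.03, -30.81, 0.1, -0.4873, -0.2483, 0.1135, -0.06, -0.03, -30.81, 0.1, -0.4873, -0.2483, 0.1135, -0.06, -0.03, -30.81, 0.1],
  force=60,
)

```text
time_s: 0.77
tool_pos: [381.2, 314.0, 238.9]
tool_rot: [[-0.968, -0.252, 0.0], [-0.252, 0.968, 0.001], [-0.001, 0.001, -1.0]]
force: [1.1, 1.5, -0.3]
width: 46.7
gripper_force: 0.0
```

```bash
python3 -c "
from h import *
st();go(552,153.5,190,104.6)"
```

```text
t 0.77 pos [381.2 314.  238.9] yawY 104.62 tilt [0.0004 0.001 ] F [ 1.1  1.5 -0.3] w 46.7 g 0.0 q [ 0.52  0.19 -0.24  1.14  0.    0.26]
shift [-0.1247 -0.1984  0.0489] rot [0.05 0.04 0.02] len 0.239
```

play_rows(
  series=[-0.1147, -0.1914, 0.0459, 0, 0, 0, 0.1, -0.1147, -0.1914, 0.0459, 0, 0, 0, 0.1, -0.1147, -0.1914, 0.0459, 0, 0, 0, 0.1, -0.1147, -0.1914, 0.0459, 0, 0, 0, 0.1, -0.1147, -0.1914, 0.0459, 0, 0, 0, 0.1, -0.1147, -0.1914, 0.0459, 0, 0, 0, 0.1, -0.1147, -0.1914, 0.0459, 0, 0, 0, 0.1, -0.1147, -0.1914, 0.0459, 0, 0, 0, 0.1],
)

```text
time_s: 1.43
tool_pos: [539.8, 158.4, 192.5]
tool_rot: [[-0.968, -0.25, -0.001], [-0.25, 0.968, 0.001], [0.001, 0.001, -1.0]]
force: [-0.6, 0.5, -0.3]
width: 47.3
gripper_force: 0.0
```

```bash
python3 -c "
from h import *
st();go(552,153.5,111,104.6)"
```

```text
t 1.43 pos [539.8 158.4 192.5] yawY 104.47 tilt [-0.0015  0.0009] F [-0.6  0.5 -0.3] w 47.3 g 0.0 q [ 0.14  0.33 -0.16  1.08  0.   -0.12]
shift [-0.0107 -0.0079  0.0815] rot [ 0.07 -0.07 -0.13] len 0.083
```

play_rows(
  series=[-0.0107, -0.0079, 0.03, 0, 0, 0, 0.1, -0.0107, -0.0079, 0.05, 0, 0, 0, 0.1, -0.0107, -0.0079, 0.065, 0, 0, 0, 0.1, -0.0107, -0.0079, 0.0805, 0, 0, 0, 0.1, -0.0107, -0.0079, 0.0805, 0, 0, 0, 0.1, -0.0107, -0.0079, 0.0805, 0, 0, 0, 0.1],
)

```text
time_s: 1.93
tool_pos: [551.0, 155.4, 112.9]
tool_rot: [[-0.967, -0.253, -0.001], [-0.253, 0.967, 0.001], [0.001, 0.001, -1.0]]
force: [0.1, 0.8, -1.2]
width: 47.0
gripper_force: 0.0
```

play_rows(
  series=[0, 0, 0, 0, 0, 0, -0.5, 0, 0, 0, 0, 0, 0, -1, 0, 0, 0, 0, 0, 0, -1, 0, 0, 0, 0, 0, 0, -1, 0, 0, 0, 0, 0, 0, -1, 0, 0, 0, 0, 0, 0, -1, 0, 0, 0, 0, 0, 0, -1],
  force=60,
)

```text
time_s: 2.52
tool_pos: [552.4, 154.7, 114.5]
tool_rot: [[-0.968, -0.252, 0.003], [-0.252, 0.968, 0.001], [-0.003, 0.001, -1.0]]
force: [-1.5, -0.1, 5.5]
width: 14.9
gripper_force: 58.6
```

```bash
python3 -c "
from h import *
st();go(552,153.5,180,104.6)"
```

```text
t 2.52 pos [552.4 154.7 114.5] yawY 104.61 tilt [0.0029 0.0015] F [-1.5 -0.1  5.5] w 14.9 g 58.6 q [ 0.13  0.42 -0.25  0.9   0.   -0.13]
shift [ 0.0005 -0.001  -0.0656] rot [0.04 0.18 0.01] len 0.066
```

play_rows(
  series=[0, 0, -0.01, 0, 0, 0, -1, 0, 0, -0.025, 0, 0, 0, -1, 0, 0, -0.05, 0, 0, 0, -1, 0, 0, -0.08, 0, 0, 0, -1, 0, 0, -0.11, 0, 0, 0, -1, 0, 0, -0.14, 0, 0, 0, -1, 0, 0, -0.165, 0, 0, 0, -1, 0, 0, -0.18, 0, 0, 0, -1],
  force=80,
)

```text
time_s: 3.18
tool_pos: [551.7, 154.4, 296.8]
tool_rot: [[-0.968, -0.252, 0.004], [-0.252, 0.968, 0.001], [-0.004, 0.0, -1.0]]
force: [0.2, -0.7, -4.2]
width: 14.3
gripper_force: 78.5
```

```bash
python3 -c "
from h import *
st();go(484,-190.4,290,75.4)"
```

```text
t 3.18 pos [551.7 154.4 296.8] yawY 104.61 tilt [0.0039 0.0014] F [ 0.2 -0.7 -4.2] w 14.3 g 78.5 q [ 0.13  0.3   0.06  1.33  0.   -0.13]
shift [ 0.1526 -0.3165  0.0061] rot [ 0.08  0.23 29.21] len 0.351
```

play_rows(
  series=[0.007, -0.015, 0, 0, 0, 1.4, -1, 0.018, -0.038, 0, 0, 0, 3.5, -1, 0.032, -0.066, 0, 0, 0, 6, -1, 0.046, -0.095, 0, 0, 0, 8.8, -1, 0.06, -0.124, 0, 0, 0, 11.5, -1, 0.074, -0.153, 0, 0, 0, 14.2, -1, 0.088, -0.182, 0, 0, 0, 16.9, -1, 0.102, -0.211, 0, 0, 0, 19.6, -1],
)

```text
time_s: 3.85
tool_pos: [505.3, -76.8, 293.4]
tool_rot: [[-0.996, 0.089, 0.001], [0.089, 0.996, 0.001], [-0.001, 0.001, -1.0]]
force: [0.8, -0.6, -4.1]
width: 14.3
gripper_force: 78.4
```

```bash
python3 -c "
from h import *
st();go(484,-190.4,290,75.4)"
```

```text
t 3.85 pos [505.3 -76.8 293.4] yawY 84.88 tilt [0.0006 0.001 ] F [ 0.8 -0.6 -4.1] w 14.3 g 78.4 q [-0.32  0.2  -0.09  1.29  0.   -0.23]
shift [ 0.0111 -0.1151  0.0033] rot [0.06 0.03 9.48] len 0.116
```

play_rows(
  series=[0.002, -0.025, 0, 0, 0, 2.4, -1, 0.004, -0.05, 0, 0, 0, 4.6, -1, 0.006, -0.072, 0, 0, 0, 6.4, -1, 0.008, -0.09, 0, 0, 0, 7.8, -1, 0.0095, -0.103, 0, 0, 0, 8.9, -1, 0.0105, -0.11, 0, 0, 0, 9.5, -1, 0.0105, -0.11, 0, 0, 0, 9.5, -1, 0.0105, -0.11, 0, 0, 0, 9.5, -1],
)

```text
time_s: 4.52
tool_pos: [486.2, -183.9, 292.7]
tool_rot: [[-0.968, 0.25, 0.001], [0.25, 0.968, 0.001], [-0.0, 0.002, -1.0]]
force: [0.5, 0.1, -4.5]
width: 14.3
gripper_force: 78.5
```

```bash
python3 - <<'E'
from h import *
st(); go(484,-190.4,290,75.4)
p,W,c=cam('top'); np.savez('top1.npz',p=p,W=W); q,V,_=cam('scene'); np.savez('scene1.npz',p=q,W=V)
im=np.zeros((420,790,3),np.uint8); im[:,:400]=cv2.resize(p[160:300,270:403],(400,420)); im[:,400:]=cv2.resize(q[80:220,215:345],(390,420))
cv2.imwrite('pics/hold.png',im)
Z=W[...,2]; print(np.histogram(Z[160:300,270:410],bins=np.arange(80,400,10)))
E
```

```text
t 4.52 pos [ 486.2 -183.9  292.7] yawY 75.51 tilt [0.0005 0.0015] F [ 0.5  0.1 -4.5] w 14.3 g 78.5 q [-0.52  0.21 -0.07  1.29  0.   -0.27]
shift [ 0.0005 -0.0069  0.0027] rot [0.09 0.01 0.11] len 0.007
(array([ 15,  48,  37,  12, 359, 534,   0,   0,   0,   0,   4,  26, 799,
        28,  59,   4,  26,  59,   3,  12,   5,   7,   8,  51,  21,  12,
         4,   8,   9,   4,  14]), array([ 80,  90, 100, 110, 120, 130, 140, 150, 160, 170, 180, 190, 200,
       210, 220, 230, 240, 250, 260, 270, 280, 290, 300, 310, 320, 330,
       340, 350, 360, 370, 380, 390]))
```

View pics/hold.png

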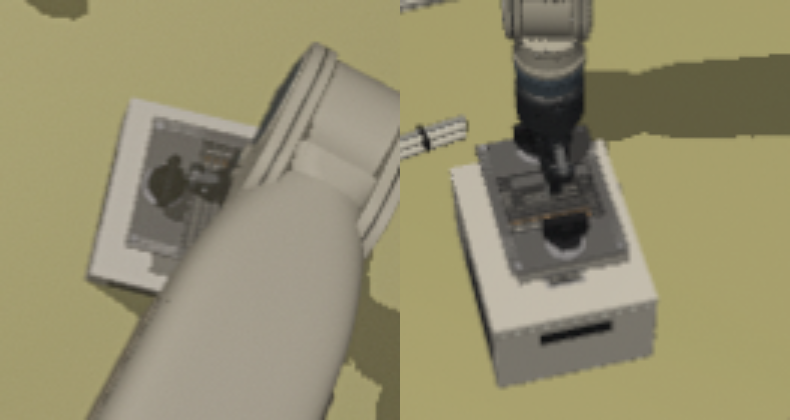

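```bash
cat > edges.py <<'E'
from h import *
def loc(w,c,th):
    a=np.radians(th); d=w[...,:2]-np.array(c); return d[...,0]*np.cos(a)+d[...,1]*np.sin(a), -d[...,0]*np.sin(a)+d[...,1]*np.cos(a)
def ext(w,m,c,th,hx,hy):
    x,y=loc(w,c,th); k=m&(abs(x)<hx+15)&(abs(y)<hy+15); x=x[k];y=y[k]
    o=[]
    # per 8mm bin extents -> line fit of each side
    for a,b,h,lim in((x,y,hx,hy),(y,x,hy,hx)):
        for s in(1,-1):
            pts=[]
            for b0 in np.arange(-lim+6,lim-6,7):
                q=a[(b>=b0)&(b<b0+7)]*s
                if len(q) and abs(q.max()-h)<12: pts.append((b0+3.5,s*q.max()))
            if len(pts)>3:
                P=np.array(pts); f=np.polyfit(P[:,0],P[:,1],1); r=P[:,1]-np.polyval(f,P[:,0]); P=P[abs(r)<3]; f=np.polyfit(P[:,0],P[:,1],1)
                o.append((len(P),round(np.median(P[:,1]),1),'slope%.1f'%np.degrees(f[0])))
            else: o.append(None)
    return o
E
python3 - <<'E'
from edges import *
st()
T0=np.load('top0.npz')['W'];S0=np.load('scene0.npz')['W'];T1=np.load('top1.npz')['W'];S1=np.load('scene1.npz')['W']
for n,w in(('T0',T0),('S0',S0)):
    Z=w[...,2]; print(n,'box +x -x +y -y',ext(w,(Z>122)&(Z<138),(484,-190.4),-14.6,100,130))
    print(n,'cover0',ext(w,(Z>20)&(Z<33),(552,153.5),14.6,70,100))
p=state()['tool_pos'][:2]
for n,w in(('T1',T1),('S1',S1)):
    Z=w[...,2]; print(n,'cov',ext(w,(Z>195)&(Z<213),p,-14.5,70,100), np.median(Z[(Z>195)&(Z<213)]))
    print(n,'box',ext(w,(Z>122)&(Z<138),(484,-190.4),-14.6,100,130))
    k=(Z>237)&(Z<262); x,y=loc(w,p,-14.5); k&=(abs(abs(y)-74)<12)&(abs(x)<35)
    for s in(1,-1):
        kk=k&(y*s>0)
        if kk.sum()>5: print('  wing',s,x[kk].min(),x[kk].max(),y[kk].min(),y[kk].max(),kk.sum())
# bay mouth: non-top pixels inside
for n,w in(('T0',T0),('S0',S0)):
    x,y=loc(w,(484,-190.4),-14.6); Z=w[...,2]; k=(abs(x)<75)&(abs(y)<62)&(Z<118)
    print(n,'bay',np.percentile(x[k],[1,99]),np.percentile(y[k],[1,99]))
E
```

```text
t 4.62 pos [ 486.4 -183.4  292.7] yawY 75.58 tilt [0.0005 0.0014] F [-0.1 -0.8 -4.5] w 14.3 g 78.5 q [-0.52  0.21 -0.07  1.29  0.   -0.27]
T0 box +x -x +y -y [(36, np.float64(98.7), 'slope0.1'), (36, np.float64(-100.3), 'slope0.1'), (27, np.float64(130.4), 'slope-0.1'), (27, np.float64(-129.4), 'slope-0.0')]
T0 cover0 [(27, np.float64(69.0), 'slope-0.0'), (27, np.float64(-69.1), 'slope0.1'), (18, np.float64(97.5), 'slope-2.3'), (19, np.float64(-98.7), 'slope-0.3')]
S0 box +x -x +y -y [(35, np.float64(102.5), 'slope-0.2'), (33, np.float64(-96.2), 'slope0.3'), (26, np.float64(136.0), 'slope-0.1'), (22, np.float64(-126.7), 'slope0.3')]
S0 cover0 [(27, np.float64(72.5), 'slope0.3'), (25, np.float64(-63.5), 'slope-0.7'), (19, np.float64(96.3), 'slope-0.0'), (15, np.float64(-97.9), 'slope-0.4')]
T1 cov [(14, np.float64(68.6), 'slope0.2'), (7, np.float64(-69.9), 'slope-0.8'), (19, np.float64(98.4), 'slope0.0'), None] 204.50037841256318
T1 box [(20, np.float64(98.6), 'slope0.3'), (11, np.float64(-99.7), 'slope0.1'), (27, np.float64(130.3), 'slope-0.2'), None]
  wing 1 -26.345974853063527 23.24068100903297 64.22052438485346 83.58157308079787 86
S1 cov [(25, np.float64(72.3), 'slope-0.5'), (27, np.float64(-65.7), 'slope0.3'), (17, np.float64(102.4), 'slope-0.7'), (10, np.float64(-97.4), 'slope-1.3')] 204.09961349499775
S1 box [(36, np.float64(102.1), 'slope0.1'), (35, np.float64(-96.0), 'slope-0.1'), (24, np.float64(135.1), 'slope0.7'), (6, np.float64(-125.6), 'slope-0.9')]
  wing 1 -21.878268390071028 28.892105206190855 68.70219269089706 85.5874892636867 78
  wing -1 10.327316155335186 29.010158569785787 -77.03449114392049 -64.99913502285445 22
T0 bay [-57.66830069  62.1007317 ] [-51.91941337  48.23735433]
S0 bay [-59.93039383  59.86374565] [-53.83815588  57.88502567]
```

```bash
python3 -c "
from h import *
st();go(484,-189.7,256,75.4)"
```

```text
t 4.62 pos [ 486.4 -183.4  292.7] yawY 75.58 tilt [0.0005 0.0014] F [-0.1 -0.8 -4.5] w 14.3 g 78.5 q [-0.52  0.21 -0.07  1.29  0.   -0.27]
shift [ 0.0008 -0.0068  0.0367] rot [0.08 0.01 0.18] len 0.037
```

play_rows(
  series=[0.0008, -0.0035, 0.005, 0, 0, 0, -1, 0.0008, -0.0068, 0.012, 0, 0, 0.2, -1, 0.0008, -0.0068, 0.022, 0, 0, 0.2, -1, 0.0008, -0.0068, 0.031, 0, 0, 0.2, -1, 0.0008, -0.0068, 0.0365, 0, 0, 0.2, -1, 0.0008, -0.0068, 0.0365, 0, 0, 0.2, -1, 0.0008, -0.0068, 0.0365, 0, 0, 0.2, -1, 0.0008, -0.0068, 0.0365, 0, 0, 0.2, -1],
)

```text
time_s: 5.28
tool_pos: [484.0, -190.6, 256.2]
tool_rot: [[-0.967, 0.254, 0.001], [0.254, 0.967, 0.001], [-0.001, 0.001, -1.0]]
force: [-0.5, -1.0, -4.2]
width: 14.1
gripper_force: 78.4
```

```bash
python3 -c "
from h import *
st();go(484,-189.7,224,75.4)"
```

```text
t 5.28 pos [ 484.  -190.6  256.2] yawY 75.31 tilt [0.0008 0.0009] F [-0.5 -1.  -4.2] w 14.1 g 78.4 q [-0.54  0.23 -0.14  1.2   0.   -0.28]
shift [0.0002 0.0009 0.0322] rot [ 0.06  0.03 -0.09] len 0.032
```

play_rows(
  series=[0, 0.0008, 0.003, 0, 0, 0, -1, 0, 0.0008, 0.006, 0, 0, 0, -1, 0, 0.0008, 0.009, 0, 0, 0, -1, 0, 0.0008, 0.012, 0, 0, 0, -1, 0, 0.0008, 0.015, 0, 0, 0, -1, 0, 0.0008, 0.018, 0, 0, 0, -1, 0, 0.0008, 0.02, 0, 0, 0, -1, 0, 0.0008, 0.02, 0, 0, 0, -1],
)

```text
time_s: 5.95
tool_pos: [483.9, -189.7, 235.5]
tool_rot: [[-0.967, 0.254, -0.0], [0.254, 0.967, 0.001], [0.0, 0.001, -1.0]]
force: [0.6, 0.5, -3.7]
width: 14.4
gripper_force: 78.5
```

```bash
python3 -c "
from h import *
st();go(484,-189.7,224,75.4)"
```

```text
t 5.95 pos [ 483.9 -189.7  235.5] yawY 75.31 tilt [-0.0001  0.0014] F [ 0.6  0.5 -3.7] w 14.4 g 78.5 q [-0.54  0.24 -0.18  1.15  0.   -0.28]
shift [-0.0001  0.      0.0115] rot [ 0.08 -0.03 -0.09] len 0.012
```

Skirt is 9 mm into the bay with no contact force, so I'll continue down.

play_rows(
  series=[0, 0, 0.002, 0, 0, 0, -1, 0, 0, 0.004, 0, 0, 0, -1, 0, 0, 0.006, 0, 0, 0, -1, 0, 0, 0.008, 0, 0, 0, -1, 0, 0, 0.0095, 0, 0, 0, -1, 0, 0, 0.011, 0, 0, 0, -1, 0, 0, 0.011, 0, 0, 0, -1],
)

```text
time_s: 6.53
tool_pos: [484.0, -189.7, 224.7]
tool_rot: [[-0.967, 0.254, 0.0], [0.254, 0.967, 0.001], [0.0, 0.001, -1.0]]
force: [-0.6, -0.8, -6.0]
width: 14.2
gripper_force: 78.5
```

```bash
python3 -c "
from h import *
st()"
```

```text
t 6.53 pos [ 484.  -189.7  224.7] yawY 75.31 tilt [0.0002 0.0012] F [-0.6 -0.8 -6. ] w 14.2 g 78.5 q [-0.54  0.24 -0.2   1.12  0.   -0.28]
```

play_rows(
  series=[0, 0, 0.001, 0, 0, 0, -1, 0, 0, 0.002, 0, 0, 0, -1, 0, 0, 0.003, 0, 0, 0, -1, 0, 0, 0.003, 0, 0, 0, -1],
)

```text
time_s: 6.87
tool_pos: [484.0, -189.7, 224.3]
tool_rot: [[-0.967, 0.254, 0.003], [0.254, 0.967, -0.0], [-0.003, 0.0, -1.0]]
force: [-7.2, 3.1, 17.3]
width: 14.6
gripper_force: 81.4
```

play_rows(
  series=[0, 0, -0.0025, 0, 0, 0, -1, 0, 0, -0.0025, 0, 0, 0, 0.1, 0, 0, -0.0025, 0, 0, 0, 0.1, 0, 0, -0.0025, 0, 0, 0, 0.1, 0, 0, -0.0025, 0, 0, 0, 0.1, 0, 0, -0.015, 0, 0, 0, 0.1, 0, 0, -0.05, 0, 0, 0, 0.1, 0, 0, -0.08, 0, 0, 0, 0.1],
)

```text
time_s: 7.53
tool_pos: [483.7, -189.7, 302.6]
tool_rot: [[-0.967, 0.254, -0.001], [0.254, 0.967, 0.002], [0.002, 0.002, -1.0]]
force: [1.3, 0.1, 1.2]
width: 47.1
gripper_force: 0.0
```

play_rows(
  series=[0, 0.04, -0.02, 0, 0, 0, 0.1, 0, 0.08, -0.02, 0, 0, 0, 0.1, 0, 0.12, -0.02, 0, 0, 0, 0.1, 0, 0.16, -0.02, 0, 0, 0, 0.1, 0, 0.2, -0.02, 0, 0, 0, 0.1, 0, 0.24, -0.02, 0, 0, 0, 0.1, 0, 0.27, -0.02, 0, 0, 0, 0.1, 0, 0.28, -0.02, 0, 0, 0, 0.1],
)

```text
time_s: 8.2
tool_pos: [555.6, 84.7, 322.0]
tool_rot: [[-0.968, 0.25, 0.0], [0.25, 0.968, 0.002], [0.0, 0.002, -1.0]]
force: [-0.0, 0.1, 0.4]
width: 47.1
gripper_force: 0.0
```

```bash
python3 - <<'E'
from edges import *
st()
p,W,_=cam('top'); q,V,_=cam('scene')
im=np.zeros((420,790,3),np.uint8); im[:,:400]=cv2.resize(p[160:300,280:413],(400,420)); im[:,400:]=cv2.resize(q[110:220,215:317],(390,420))
cv2.imwrite('pics/placed.png',im)
for n,w in(('T',W),('S',V)):
    Z=w[...,2]; c=(483.3,-189.7)
    x,y=loc(w,c,-14.6); k=(abs(x)<65)&(abs(abs(y)-90)<7)
    print(n,'plate z +y/-y end',np.nanmedian(Z[k&(y>0)&(abs(x)>32)]),np.nanmedian(Z[k&(y<0)&(abs(x)>32)]), 'x ends',[np.nanmedian(Z[(abs(x-s*64)<4)&(abs(y)<90)]) for s in(1,-1)])
    for s in(1,-1):
        kk=(Z>170)&(Z<195)&(abs(x)<35)&(abs(y-s*74)<30)
        if kk.sum()>5:
            P=w[kk]; print('  wing',s,cv2.minAreaRect(P[:,:2].astype(np.float32)),'loc',x[kk].min(),x[kk].max(),y[kk].min(),y[kk].max(),'z',np.percentile(P[:,2],95))
E
```

```text
t 8.2 pos [555.6  84.7 322. ] yawY 75.5 tilt [0.0003 0.0019] F [-0.   0.1  0.4] w 47.1 g 0.0 q [0.   0.27 0.09 1.39 0.   0.25]
T plate z +y/-y end 137.17254965413082 136.98739339647452 x ends [np.float64(136.66836379342476), np.float64(137.65009271368672)]
  wing 1 ((501.88580322265625, -118.33633422851562), (16.47003173828125, 49.90740966796875), 80.48637390136719) loc -25.15698990034233 25.503220073005036 65.2354341057714 82.32854705235513 z 187.30683293959584
  wing -1 ((464.39178466796875, -261.0298156738281), (18.154237747192383, 48.580196380615234), 81.73469543457031) loc -24.70720109015663 24.749026960767324 -82.85242524955859 -64.65672694727729 z 187.88126383344368
S plate z +y/-y end 135.7923845969417 137.2442350738948 x ends [np.float64(135.81257891829824), np.float64(nan)]
  wing 1 ((510.31170654296875, -114.70115661621094), (20.09182357788086, 42.37914276123047), 63.73920440673828) loc -13.813585516452449 29.089595704821633 68.93712903707954 89.86665802694438 z 185.10842975021083
  wing -1 ((469.1794738769531, -257.9056701660156), (21.56256675720215, 51.49440383911133), 78.98311614990234) loc -22.240181515139895 29.66567203304311 -80.95596410151006 -58.55590120921153 z 186.96109890646295
  return np.nanmean(a, axis, out=out, keepdims=keepdims)
```

View pics/placed.png

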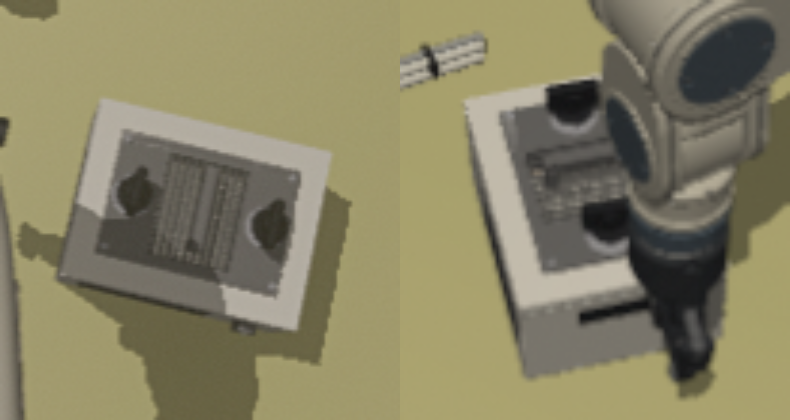

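Cover lies flat (plate z about 137 all round) with both wings still along x. Stud a is at about (502, -118) and stud b at (464.5, -261.2). I'll go to stud a.

```bash
python3 -c "
from h import *
st();go(502,-118.2,270,75.4)"
```

```text
t 8.3 pos [555.3  82.6 321.9] yawY 75.49 tilt [-0.      0.0011] F [-0.4 -0.  -0.3] w 46.8 g 0.0 q [-0.    0.27  0.09  1.39  0.    0.25]
shift [ 0.0012 -0.2078  0.0517] rot [ 0.06 -0.02  0.09] len 0.214
```

play_rows(
  series=[0, -0.03, 0, 0, 0, 0, 0, 0.001, -0.07, 0.01, 0, 0, 0.1, 0, 0.001, -0.11, 0.02, 0, 0, 0.1, 0, 0.001, -0.15, 0.035, 0, 0, 0.1, 0, 0.001, -0.185, 0.05, 0, 0, 0.1, 0, 0.0012, -0.207, 0.0517, 0, 0, 0.1, 0, 0.0012, -0.207, 0.0517, 0, 0, 0.1, 0, 0.0012, -0.207, 0.0517, 0, 0, 0.1, 0],
)

```text
time_s: 8.97
tool_pos: [500.5, -121.2, 270.3]
tool_rot: [[-0.966, 0.259, -0.0], [0.259, 0.966, 0.001], [0.0, 0.001, -1.0]]
force: [-0.2, -0.9, 0.2]
width: 42.8
gripper_force: 0.0
```

play_rows(
  series=[0, 0, 0, 0, 0, 0, 0, 0, 0, 0, 0, 0, 0, 0, 0, 0, 0, 0, 0, 0, 0],
)

```text
time_s: 9.22
tool_pos: [501.6, -118.3, 270.7]
tool_rot: [[-0.967, 0.254, 0.001], [0.254, 0.967, 0.001], [-0.001, 0.001, -1.0]]
force: [0.2, 0.7, -0.0]
width: 42.8
gripper_force: 0.0
```

```bash
python3 -c "
from h import *
st();go(502,-118.2,232,75.4)"
```

```text
t 9.22 pos [ 501.6 -118.3  270.7] yawY 75.27 tilt [0.001  0.0008] F [ 0.2  0.7 -0. ] w 42.8 g 0.0 q [-0.4   0.21 -0.13  1.23  0.   -0.14]
shift [-0.0003  0.0002  0.0387] rot [ 0.06  0.05 -0.13] len 0.039
```

play_rows(
  series=[-0.0003, 0, 0.01, 0, 0, 0, 0, -0.0003, 0, 0.022, 0, 0, 0, 0, -0.0003, 0, 0.032, 0, 0, 0, 0, -0.0003, 0, 0.0385, 0, 0, 0, 0, -0.0003, 0, 0.0385, 0, 0, 0, 0, -0.0003, 0, 0.0385, 0, 0, 0, 0],
)

```text
time_s: 9.72
tool_pos: [501.7, -118.7, 231.6]
tool_rot: [[-0.967, 0.255, -0.0], [0.255, 0.967, 0.001], [0.001, 0.001, -1.0]]
force: [1.0, 0.0, -0.5]
width: 42.8
gripper_force: 0.0
```

play_rows(
  series=[0, 0, 0, 0, 0, 0, -0.5, 0, 0, 0, 0, 0, 0, -1, 0, 0, 0, 0, 0, 0, -1, 0, 0, 0, 0, 0, 0, -1, 0, 0, 0, 0, 0, 0, -1, 0, 0, 0, 0, 0, 0, -1, 0, 0, 0, 0, 0, 0, -1],
  force=60,
)

```text
time_s: 10.3
tool_pos: [501.9, -118.9, 232.2]
tool_rot: [[-0.967, 0.255, 0.001], [0.255, 0.967, 0.001], [-0.001, 0.001, -1.0]]
force: [2.3, 3.2, 3.7]
width: 10.7
gripper_force: 61.3
```

```bash
python3 -c "
from h import *
st()"
```

```text
t 10.3 pos [ 501.9 -118.9  232.2] yawY 75.21 tilt [0.0014 0.0011] F [2.3 3.2 3.7] w 10.7 g 61.3 q [-0.4   0.23 -0.2   1.14  0.   -0.14]
```

play_rows(
  series=[0, 0, 0.002, 0, 0, 0, -1, 0, 0, 0.004, 0, 0, 0, -1, 0, 0, 0.006, 0, 0, 0, -1, 0, 0, 0.008, 0, 0, 0, -1, 0, 0, 0.01, 0, 0, 0, -1, 0, 0, 0.0115, 0, 0, 0, -1, 0, 0, 0.0115, 0, 0, 0, -1, 0, 0, 0.0115, 0, 0, 0, -1],
  force=60,
)

```text
time_s: 10.97
tool_pos: [501.9, -118.9, 220.8]
tool_rot: [[-0.967, 0.255, 0.001], [0.255, 0.967, 0.001], [-0.001, 0.001, -1.0]]
force: [-0.5, 3.5, 10.1]
width: 10.8
gripper_force: 62.1
```

```bash
python3 -c "
from h import *
st()"
```

```text
t 10.97 pos [ 501.9 -118.9  220.8] yawY 75.21 tilt [0.0015 0.001 ] F [-0.5  3.5 10.1] w 10.8 g 62.1 q [-0.4   0.24 -0.22  1.11  0.   -0.14]
```

Spring force reads 10.1 N, so the head is about 12 mm down. Now I'll turn it clockwise.

play_rows(
  series=[0, 0, 0, 0, 0, 4, -1, 0, 0, 0, 0, 0, 10, -1, 0, 0, 0, 0, 0, 16, -1, 0, 0, 0, 0, 0, 22, -1, 0, 0, 0, 0, 0, 28, -1, 0, 0, 0, 0, 0, 34, -1, 0, 0, 0, 0, 0, 40, -1, 0, 0, 0, 0, 0, 45, -1],
)

```text
time_s: 11.63
tool_pos: [503.0, -117.4, 221.1]
tool_rot: [[-0.5, 0.866, 0.005], [0.866, 0.5, 0.005], [0.002, 0.006, -1.0]]
force: [6.7, 14.5, 8.8]
width: 10.8
gripper_force: 62.1
```

```bash
python3 -c "
from h import *
st(); print(state()['wrist_torque'])"
```

```text
t 11.63 pos [ 503.  -117.4  221.1] yawY 30.0 tilt [0.0047 0.0046] F [ 6.7 14.5  8.8] w 10.8 g 62.1 q [-0.39  0.24 -0.22  1.11  0.01  0.65]
[ 2.81613723 -1.53213171  0.0902393 ]
```

play_rows(
  series=[0.0006, 0.0008, 0, 0, 0, 4, -1, 0.0012, 0.0016, 0, 0, 0, 10, -1, 0.0012, 0.0016, 0, 0, 0, 16, -1, 0.0012, 0.0016, 0, 0, 0, 22, -1, 0.0012, 0.0016, 0, 0, 0, 28, -1, 0.0012, 0.0016, 0, 0, 0, 34, -1, 0.0012, 0.0016, 0, 0, 0, 40, -1, 0.0012, 0.0016, 0, 0, 0, 46, -1],
)

```text
time_s: 12.3
tool_pos: [504.9, -116.6, 221.7]
tool_rot: [[0.276, 0.961, 0.007], [0.961, -0.276, 0.002], [0.004, 0.007, -1.0]]
force: [11.8, 7.8, 8.7]
width: 10.6
gripper_force: 63.5
```

play_rows(
  series=[0, 0, 0, 0, 0, 0, -1, 0, 0, 0, 0, 0, 0, -1],
)

```text
time_s: 12.47
tool_pos: [504.9, -116.6, 221.7]
tool_rot: [[0.271, 0.963, 0.007], [0.963, -0.271, 0.002], [0.004, 0.007, -1.0]]
force: [11.6, 6.9, 9.1]
width: 10.8
gripper_force: 62.6
```

```bash
python3 -c "
from h import *
st(); print(state()['wrist_torque'])"
```

```text
t 12.47 pos [ 504.9 -116.6  221.7] yawY -15.7 tilt [0.0073 0.0019] F [11.6  6.9  9.1] w 10.8 g 62.6 q [-0.39  0.24 -0.22  1.11  0.    1.45]
[ 1.54679772 -2.12320123  0.68175378]
```

play_rows(
  series=[0.001, 0.001, -0.001, 0, 0, 0, -1, 0.001, 0.001, -0.002, 0, 0, 0, -1, 0.001, 0.001, -0.004, 0, 0, 0, -1, 0.001, 0.001, -0.006, 0, 0, 0, -1, 0.001, 0.001, -0.006, 0, 0, 0, -1],
)

```text
time_s: 12.88
tool_pos: [505.3, -116.4, 227.4]
tool_rot: [[0.271, 0.963, 0.005], [0.963, -0.271, 0.001], [0.002, 0.004, -1.0]]
force: [7.0, 2.9, 5.9]
width: 11.0
gripper_force: 62.2
```

```bash
python3 -c "
from h import *
st(); print(state()['wrist_torque'])"
```

```text
t 12.88 pos [ 505.3 -116.4  227.4] yawY -15.71 tilt [0.0048 0.0007] F [7.  2.9 5.9] w 11.0 g 62.2 q [-0.39  0.24 -0.21  1.12  0.    1.46]
[ 0.68567904 -1.31975032  0.70157149]
```

play_rows(
  series=[0, 0, 0, 0, 0, 0, 0, 0, 0, 0, 0, 0, 0, 0, 0, 0, 0, 0, 0, 0, 0, 0, 0, 0, 0, 0, 0, 0, 0, 0, -0.015, 0, 0, 0, 0, 0, 0, -0.045, 0, 0, 0, 0, 0, 0, -0.08, 0, 0, 0, 0, 0, 0, -0.1, 0, 0, 0, 0],
)

```text
time_s: 13.55
tool_pos: [503.7, -116.7, 329.2]
tool_rot: [[0.272, 0.962, 0.002], [0.962, -0.272, 0.0], [0.001, 0.002, -1.0]]
force: [0.4, 0.3, -0.7]
width: 42.9
gripper_force: 0.0
```

play_rows(
  series=[0.06, 0, 0, 0, 0, -7, 0, 0.1, 0, 0, 0, 0, -14, 0, 0.14, 0, 0, 0, 0, -21, 0, 0.18, 0, 0, 0, 0, -28, 0, 0.22, 0, 0, 0, 0, -35, 0, 0.26, 0, 0, 0, 0, -42, 0, 0.29, 0, 0, 0, 0, -49, 0, 0.29, 0, 0, 0, 0, -56, 0],
)

```text
time_s: 14.22
tool_pos: [583.3, 168.2, 325.4]
tool_rot: [[-0.654, 0.757, -0.001], [0.757, 0.654, 0.002], [0.002, 0.001, -1.0]]
force: [-0.5, 0.0, -0.4]
width: 42.7
gripper_force: 0.0
```

```bash
python3 - <<'E'
from edges import *
st()
p,W,_=cam('top')
cv2.imwrite('pics/a.png',cv2.resize(p[170:290,290:400],(550,600),interpolation=cv2.INTER_CUBIC))
Z=W[...,2]; c=(483.3,-189.7); x,y=loc(W,c,-14.6)
print('plate',ext(W,(Z>133.5)&(Z<141),c,-14.6,70,100))
for s in(1,-1):
    kk=(Z>168)&(Z<195)&(abs(x)<35)&(abs(y-s*74)<32)
    print('wing',s,'loc',x[kk].min(),x[kk].max(),y[kk].min(),y[kk].max(),'z',np.percentile(Z[kk],90),'mean',W[kk].mean(0))
go(464.5,-261.2,275,75.3)
E
```

```text
t 14.22 pos [583.3 168.2 325.4] yawY 40.82 tilt [-0.0007  0.0023] F [-0.5  0.  -0.4] w 42.7 g 0.0 q [0.14 0.35 0.21 1.43 0.   1.  ]
plate [(6, np.float64(77.8), 'slope-0.4'), (5, np.float64(-75.7), 'slope-0.2'), (2, np.float64(103.1), 'slope-5.6'), (6, np.float64(-109.2), 'slope-0.8')]
wing 1 loc -10.0876627693118 9.760898046607668 46.92083296393067 98.65561233653908 z 183.44231910485755 mean [ 501.38764184 -119.23019307  177.968509  ]
wing -1 loc -24.981301315189864 24.888434109215307 -86.01193351067043 -64.30493789621742 z 187.23810877083767 mean [ 464.14541818 -261.19449379  181.65452207]
shift [-0.2426 -0.3708  0.0502] rot [ 1.000e-02 -9.000e-02 -3.397e+01] len 0.446
```

View pics/a.png

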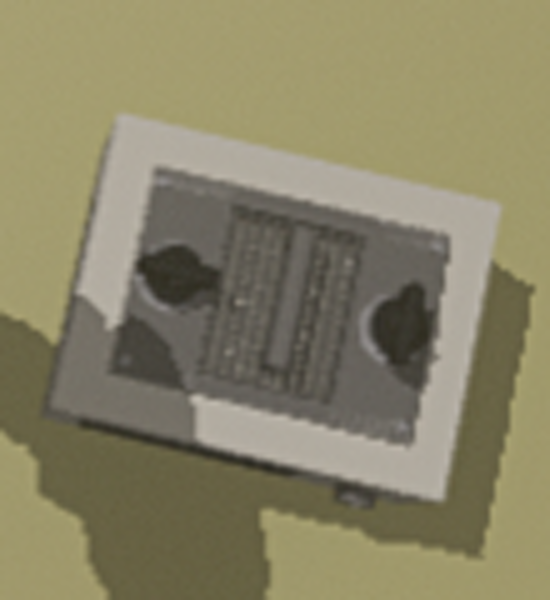

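Stud a is locked: its wing (178,270) lies along y and sits about 4 mm lower. Stud b's wing (402,322) is still along x. Going to b.

play_rows(
  series=[-0.02, -0.0306, 0, 0, 0, -4, 0, -0.042, -0.064, 0, 0, 0, -9, 0, -0.064, -0.098, 0, 0, 0, -14, 0, -0.086, -0.131, 0, 0, 0, -19, 0, -0.108, -0.165, 0, 0, 0, -24, 0, -0.13, -0.199, 0, 0, 0, -29, 0, -0.152, -0.232, 0, 0, 0, -34, 0, -0.172, -0.263, 0, 0, 0, -34, 0],
)

```text
time_s: 14.93
tool_pos: [491.1, -141.1, 326.4]
tool_rot: [[-0.962, 0.271, 0.0], [0.271, 0.962, 0.001], [0.0, 0.001, -1.0]]
force: [0.1, -0.4, -0.1]
width: 42.6
gripper_force: 0.0
```

```bash
python3 -c "
from h import *
st();go(464.4,-261.5,275,75.3)"
```

```text
t 14.93 pos [ 491.1 -141.1  326.4] yawY 74.25 tilt [0.0001 0.0006] F [ 0.1 -0.4 -0.1] w 42.6 g 0.0 q [-0.44  0.19 -0.02  1.37  0.   -0.17]
shift [-0.007  -0.1231  0.0513] rot [ 0.03 -0.   -1.05] len 0.134
```

play_rows(
  series=[-0.002, -0.03, 0.005, 0, 0, 0, 0, -0.004, -0.06, 0.015, 0, 0, 0, 0, -0.005, -0.088, 0.03, 0, 0, 0, 0, -0.006, -0.107, 0.042, 0, 0, 0, 0, -0.007, -0.115, 0.05, 0, 0, 0, 0, -0.007, -0.115, 0.05, 0, 0, 0, 0, -0.007, -0.115, 0.05, 0, 0, 0, 0, -0.007, -0.115, 0.05, 0, 0, 0, 0],
)

```text
time_s: 15.6
tool_pos: [468.4, -250.5, 276.9]
tool_rot: [[-0.962, 0.273, 0.001], [0.273, 0.962, 0.001], [-0.001, 0.001, -1.0]]
force: [0.2, -0.4, -0.1]
width: 42.5
gripper_force: 0.0
```

play_rows(
  series=[0, 0, 0, 0, 0, 0, 0, 0, 0, 0, 0, 0, 0, 0],
)

```text
time_s: 15.77
tool_pos: [468.7, -250.3, 277.0]
tool_rot: [[-0.963, 0.271, 0.001], [0.271, 0.963, 0.0], [-0.001, 0.001, -1.0]]
force: [0.2, 0.0, -0.1]
width: 42.3
gripper_force: 0.0
```

```bash
python3 -c "
from h import *
st();go(464.4,-261.5,232,75.3)"
```

```text
t 15.77 pos [ 468.7 -250.3  277. ] yawY 74.27 tilt [0.0015 0.0003] F [ 0.2  0.  -0.1] w 42.3 g 0.0 q [-0.65  0.24 -0.08  1.26  0.   -0.37]
shift [ 0.0011 -0.012   0.045 ] rot [ 0.04  0.08 -1.03] len 0.047
```

play_rows(
  series=[0.001, -0.006, 0, 0, 0, -1, 0, 0.0011, -0.012, 0, 0, 0, -1, 0, 0.0011, -0.012, 0, 0, 0, -1, 0, 0.0011, -0.012, 0.012, 0, 0, -1, 0, 0.0011, -0.012, 0.025, 0, 0, -1, 0, 0.0011, -0.012, 0.037, 0, 0, -1, 0, 0.0011, -0.012, 0.045, 0, 0, -1, 0, 0.0011, -0.012, 0.045, 0, 0, -1, 0],
)

```text
time_s: 16.43
tool_pos: [463.6, -261.8, 229.9]
tool_rot: [[-0.967, 0.256, -0.001], [0.256, 0.967, 0.003], [0.002, 0.002, -1.0]]
force: [1.0, 0.0, -0.1]
width: 42.8
gripper_force: 0.0
```

```bash
python3 -c "
from h import *
st();go(464.4,-261.5,232,75.3)"
```

```text
t 16.43 pos [ 463.6 -261.8  229.9] yawY 75.19 tilt [-0.0013  0.0026] F [ 1.   0.  -0.1] w 42.8 g 0.0 q [-0.67  0.26 -0.16  1.15  0.   -0.41]
shift [-0.0007  0.0005 -0.0021] rot [ 0.12 -0.11 -0.11] len 0.002
```

play_rows(
  series=[0, 0, 0, 0, 0, 0, 0, 0, 0, 0, 0, 0, 0, -1, 0, 0, 0, 0, 0, 0, -1, 0, 0, 0, 0, 0, 0, -1, 0, 0, 0, 0, 0, 0, -1, 0, 0, 0, 0, 0, 0, -1, 0, 0, 0, 0, 0, 0, -1, 0, 0, 0, 0, 0, 0, -1],
  force=60,
)

```text
time_s: 17.1
tool_pos: [464.2, -262.1, 231.5]
tool_rot: [[-0.967, 0.255, 0.001], [0.255, 0.967, 0.001], [-0.001, 0.001, -1.0]]
force: [1.6, 5.1, 3.7]
width: 10.7
gripper_force: 61.1
```

play_rows(
  series=[0, 0, 0.002, 0, 0, 0, -1, 0, 0, 0.004, 0, 0, 0, -1, 0, 0, 0.006, 0, 0, 0, -1, 0, 0, 0.008, 0, 0, 0, -1, 0, 0, 0.01, 0, 0, 0, -1, 0, 0, 0.0115, 0, 0, 0, -1, 0, 0, 0.0115, 0, 0, 0, -1, 0, 0, 0.0115, 0, 0, 0, -1],
)

```text
time_s: 17.77
tool_pos: [464.2, -262.2, 220.3]
tool_rot: [[-0.967, 0.255, 0.002], [0.255, 0.967, 0.001], [-0.001, 0.001, -1.0]]
force: [1.9, 6.6, 9.9]
width: 11.0
gripper_force: 61.9
```

```bash
python3 -c "
from h import *
st()"
```

```text
t 17.77 pos [ 464.2 -262.2  220.3] yawY 75.23 tilt [0.0016 0.0009] F [1.9 6.6 9.9] w 11.0 g 61.9 q [-0.67  0.27 -0.18  1.12  0.   -0.41]
```

play_rows(
  series=[0, 0.0005, 0, 0, 0, 4, -1, 0, 0.001, 0, 0, 0, 10, -1, -0.0002, 0.0015, 0, 0, 0, 16, -1, -0.0003, 0.0016, 0, 0, 0, 22, -1, -0.0004, 0.0016, 0, 0, 0, 28, -1, -0.0004, 0.0016, 0, 0, 0, 34, -1, -0.0004, 0.0016, 0, 0, 0, 40, -1, -0.0004, 0.0016, 0, 0, 0, 45, -1],
)

```text
time_s: 18.43
tool_pos: [465.5, -260.2, 220.4]
tool_rot: [[-0.499, 0.866, 0.003], [0.866, 0.499, 0.002], [0.0, 0.004, -1.0]]
force: [5.0, 10.1, 9.8]
width: 10.8
gripper_force: 61.9
```

```bash
python3 -c "
from h import *
st(); print(state()['wrist_torque'])"
```

```text
t 18.43 pos [ 465.5 -260.2  220.4] yawY 29.95 tilt [0.0032 0.0022] F [ 5.  10.1  9.8] w 10.8 g 61.9 q [-0.67  0.27 -0.18  1.12  0.    0.38]
[ 1.82863525 -1.00797056  0.06144033]
```

play_rows(
  series=[0.0006, 0.0008, 0, 0, 0, 4, -1, 0.0012, 0.0016, 0, 0, 0, 10, -1, 0.0012, 0.0016, 0, 0, 0, 16, -1, 0.0012, 0.0016, 0, 0, 0, 22, -1, 0.0012, 0.0016, 0, 0, 0, 28, -1, 0.0012, 0.0016, 0, 0, 0, 34, -1, 0.0012, 0.0016, 0, 0, 0, 40, -1, 0.0012, 0.0016, 0, 0, 0, 46, -1],
)

```text
time_s: 19.1
tool_pos: [467.7, -259.5, 221.1]
tool_rot: [[0.276, 0.961, 0.007], [0.961, -0.276, -0.001], [0.001, 0.006, -1.0]]
force: [7.6, 4.9, 9.1]
width: 10.9
gripper_force: 63.0
```

play_rows(
  series=[0, 0, 0, 0, 0, 0, -1, 0, 0, 0, 0, 0, 0, -1],
)

```text
time_s: 19.27
tool_pos: [467.4, -259.4, 221.0]
tool_rot: [[0.271, 0.963, 0.006], [0.963, -0.271, -0.0], [0.001, 0.006, -1.0]]
force: [10.3, 3.6, 9.7]
width: 10.8
gripper_force: 62.1
```

```bash
python3 -c "
from h import *
st(); print(state()['wrist_torque'])"
```

```text
t 19.27 pos [ 467.4 -259.4  221. ] yawY -15.74 tilt [ 0.0058 -0.0005] F [10.3  3.6  9.7] w 10.8 g 62.1 q [-0.66  0.27 -0.18  1.12  0.    1.18]
[ 0.86232634 -1.66517413  0.56185236]
```

The head is at its stop (torque 0.56 N m, 91° turned). I'll let it rise, release it and back away.

play_rows(
  series=[0.001, 0.001, -0.001, 0, 0, 0, -1, 0.001, 0.001, -0.002, 0, 0, 0, -1, 0.001, 0.001, -0.004, 0, 0, 0, -1, 0.001, 0.001, -0.006, 0, 0, 0, -1, 0.001, 0.001, -0.006, 0, 0, 0, -1],
)

```text
time_s: 19.68
tool_pos: [467.8, -259.2, 226.8]
tool_rot: [[0.271, 0.962, 0.003], [0.962, -0.271, -0.002], [-0.001, 0.004, -1.0]]
force: [4.4, -0.7, 5.6]
width: 11.0
gripper_force: 61.7
```

play_rows(
  series=[0, 0, 0, 0, 0, 0, 0, 0, 0, 0, 0, 0, 0, 0, 0, 0, 0, 0, 0, 0, 0, 0, 0, 0, 0, 0, 0, 0, 0, 0, -0.015, 0, 0, 0, 0, 0, 0, -0.045, 0, 0, 0, 0, 0, 0, -0.08, 0, 0, 0, 0, 0, 0, -0.1, 0, 0, 0, 0],
)

```text
time_s: 20.35
tool_pos: [466.7, -258.6, 328.6]
tool_rot: [[0.272, 0.962, 0.002], [0.962, -0.272, -0.0], [0.0, 0.002, -1.0]]
force: [-0.2, 0.1, 0.4]
width: 42.5
gripper_force: 0.0
```

play_rows(
  series=[0.04, 0, 0, 0, 0, -7, 0, 0.08, 0, 0, 0, 0, -14, 0, 0.12, 0, 0, 0, 0, -21, 0, 0.16, 0, 0, 0, 0, -28, 0, 0.2, 0, 0, 0, 0, -35, 0, 0.24, 0, 0, 0, 0, -42, 0, 0.28, 0, 0, 0, 0, -49, 0, 0.32, 0, 0, 0, 0, -50, 0],
)

```text
time_s: 21.02
tool_pos: [553.9, 51.4, 326.0]
tool_rot: [[-0.568, 0.823, 0.0], [0.823, 0.568, 0.001], [0.0, 0.001, -1.0]]
force: [0.4, -1.7, -0.2]
width: 42.5
gripper_force: 0.0
```

play_rows(
  series=[-0.03, 0.03, 0, 0, 0, 0, 0, -0.06, 0.06, 0, 0, 0, 0, 0, -0.08, 0.08, 0, 0, 0, 0, 0, -0.08, 0.08, 0, 0, 0, 0, 0, -0.08, 0.08, 0, 0, 0, 0, 0],
)

```text
time_s: 21.43
tool_pos: [666.1, 27.9, 323.9]
tool_rot: [[-0.562, 0.827, -0.003], [0.827, 0.562, 0.001], [0.002, -0.002, -1.0]]
force: [0.2, -0.4, 0.2]
width: 42.8
gripper_force: 0.0
```

```bash
python3 - <<'E'
from edges import *
st()
p,W,_=cam('top')
cv2.imwrite('pics/b.png',p)
Z=W[...,2]; c=(483.3,-189.7); x,y=loc(W,c,-14.6)
for s in(1,-1):
    kk=(Z>168)&(Z<195)&(abs(x)<35)&(abs(y-s*74)<32)
    print('wing',s,'loc',x[kk].min(),x[kk].max(),y[kk].min(),y[kk].max(),'z',np.percentile(Z[kk],90))
    k=(abs(abs(x)-50)<12)&(abs(y-s*90)<6); print(' plate z',np.nanmedian(Z[k]))
T0=np.load('top0.npz')['W']
E
```

```text
t 21.43 pos [666.1  27.9 323.9] yawY 34.18 tilt [-0.0026  0.0011] F [ 0.2 -0.4  0.2] w 42.8 g 0.0 q [-0.08  0.47  0.39  1.49  0.    0.89]
wing 1 loc -10.082961216125684 9.912049757783297 46.863641475946196 98.72672297156963 z 182.91504515173048
 plate z 137.37131230307065
wing -1 loc -10.533135885167102 10.271705003174953 -100.08469472928775 -49.37514176671334 z 181.16085680573343
 plate z 137.4366035697167
```

View pics/b.png

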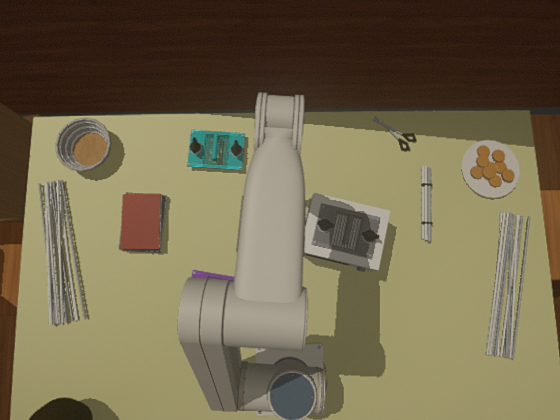

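Both wings, at (325,226) and (371,236), lie along cover y and sit about 5 mm lower. The plate is flat, and the books and tubes are where they were. The arm hides the glue bottle in this view, but the fingers stayed well above it with no contact force. The gripper is clear, so I'm handing in.

```bash
python3 -c "
from h import *
print(sign_off())"
```

```text
the job is handed in; nothing more can be done
None
```

The cover is back on the air cleaner, lying flat, with both wing heads pressed, turned a quarter turn clockwise and risen into their catches; the gripper is clear, and I handed the job in at about 21.5 s with the verdict not shown.

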